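# Stack the condenser unit in its assembly nest

### The arm

A 6-joint arm with a two-finger parallel gripper is mounted at the origin on the work surface. World frame = base frame: x ahead of the robot, y to its left, z up, the work surface at z = 0. Lengths are in m, angles in rad, forces in N, time in s.
With the tool pointing down it reaches from about 0.4 to 0.825 m from the base axis. Payload 7 kg.
Tool frame: the origin (TCP) lies between the finger pads; the fingertips stand 11 mm ahead of it and the grasp point (between the pads) lies 8 mm behind it (arm.tips_ahead is the distance from the TCP to the fingertips, in m); z points along the fingers, x is the direction in which the jaws open and shut, and the axes are right-handed (so a half turn about z gives the same grasp; the last joint's range is limited). The gripper opens to 88 mm and grips with 3 to 60 N. Pads are 19 mm wide; open, the fingers measure 130 mm over their backs; the gripper's body (78 mm by 193 mm) begins 47 mm behind the grasp point.
Start: joints at [-0.877, 0.359, 0.012, 0, -1.224, -0.288], TCP at [0.266, -0.62, 0.207] pointing down, gripper open.
Joint ranges: [-3.07, 3.07], [-1.43, 2.12], [-1.02, 1.25], [-3.03, 1.67], [-3.05, -0], [-3.03, 3.03]. Speed limits (rad/s): [2.39, 2.39, 3.01, 3.14, 3.14, 3.14].

### API

Orientations are given as [roll, pitch, yaw] about the fixed x, y, z axes, in that order (R = Rz(yaw) Ry(pitch) Rx(roll)).
In Python, from station import arm, optics, finder gives the robot as it stands. The module is installed in compiled form; this text tells all that it offers.
- The arm moves only by the tool apply_moves, never from a script. Its argument "increments" is one flat list of numbers, 6 for each row, row after row: the shift along the world's x, y, z in m, then the turn, a rotation vector about the world's x, y, z in rad. In form: [tx, ty, tz, rx, ry, rz, tx, ty, tz, rx, ry, rz, ...]. A call has 1 to 20 rows; each row shifts and turns the pose as measured when the row begins; what a row does not reach is not made up. A row lasts 1/12 s, in which the tool goes at most 41.7 mm and 7.16 degrees, less where a joint would pass 70% of its speed; a pose out of reach is approached as far as the arm can. A call with a gripper value outside its range is refused whole. "hand" is the closure, from 0 (fully open) to 1 (shut), set as the call begins (left out, the last holds). The fingers move at their own pace and stop on an object; "force" is the grip in N (left out, the last holds). Time passes only in rows, so rows that do not move let the fingers close. It gives the time, the measured TCP pose, the force and the opening at its end, in the units of the state.
- arm.get_state(): the state, without advancing time (a new reading comes with each control period).
- optics.grab_frame(name): name is "scene" or "side" or "wrist"; returns the picture (480x640x3 uint8, red, green, blue); there is no depth.
- optics.camera_model(name): a dict with "fx", "fy", "cx", "cy" (pixels), "world_to_cam" (4x4, takes a point from world to camera coordinates); the wrist camera has in their place "T_tool_cam" (4x4, takes a point from camera to tool coordinates, whose origin is the TCP and whose axes are the tool frame's). Camera axes: x right, y up, looking along -z (the intrinsics and any distortion apply to the point x, -y, -z); pixel columns grow to the right and rows downward; lengths in m; the calibration is good to about 2 mm. The wrist camera is an equidistant fisheye: a pixel r from the principal point sees the ray r / f radians off the axis. A picture is of the moment at which its call begins: read the wrist's pose just before it. camera_model takes no time and is no camera call.
- arm.job_done(): hands the job in, once; it reports no verdict.
Trained networks look in the newest picture that a camera, given by its name, has taken for a name from the list of things; names that differ only in an ending like _2 or _b are one class to them, and where a whole thing is asked for, a point or a joint stands for the part that bears it (a point fixed in the world has none). Each returns a list of dicts, best first, with "conf" (0 to 1); they miss things now and then, are a little off and sometimes report something else, mostly with a low value. They report only what shows in the picture. A call takes as long as a camera call.
- finder.find_in(camera, name): "box" ([left, top, right, bottom] in pixels, round what is visible of it).
- finder.landmark_of(camera, name): "point" ([column, row] in pixels: a listed point, or the origin of a listed thing).
The state is a dict: "t": time; "q": joint angles; "qd": joint speeds; "joint_efforts": joint torques, N m; "eef_pos": TCP position; "ee_rot": TCP orientation; "force": force on the tool from outside, world axes, zero at the start; "moment": the same for the moment, N m; "width": finger opening in m.
Only numpy, scipy, OpenCV 4.12 (cv2) and the standard library are available. Lean on these libraries where they do the work, as an engineer would, in place of code of your own. Each camera call takes 0.05 s, during which the arm holds its last target. There are 200 camera calls.

### The job

Finish the microscope condenser unit in the assembly nest, where its black barrel already stands: first set the large spacer ring flat and centred on the barrel, let go of it, and then set the large cover disc flat and centred on the ring. Use the ring and the disc that are as wide as the barrel, not the smaller ones, and set them down rather than dropping them.

Things in the scene. Friction and masses are not known exactly. Their poses are not given: they have to be found in the camera images.
- pocket (a point): Centre of the nest's pocket floor, z up, 12 mm above the bench: top of a fixed aluminium plate 130 x 90 mm (x, y of this frame). White cheeks rise 54 mm above the floor on the +x and -x sides, inner faces 35 mm from the centre, ends turned in 45 degrees: 7 mm to spare round 56 mm parts. The +y and -y sides are open, gaps 54 mm wide for the fingers: close the gripper along this y.
- barrel_mid (a point): Centre (half-way up) of the condenser barrel, a black upright cylinder 56 mm in diameter and 30 mm high with a lens flush in its top, standing loose on the pocket floor, 0.3 kg. Leave it standing there. z is its upright axis.
- spacer_mid (a point): Centre (half-way up) of the large spacer ring: plain aluminium ring lying flat on the bench, outside diameter 56 mm, bore 34 mm, 16 mm high, about 80 g. z is its axis. A smaller ring (38 mm across) lies elsewhere and is not to be used.
- cap_mid (a point): Centre of the plate (7 mm above its underside) of the large cover disc: solid aluminium disc lying flat on the bench, 56 mm in diameter, 14 mm thick, with a low boss (17 mm across, 4 mm high) in the middle of its top, about 90 g. z is its axis, boss upward. A smaller disc (38 mm across) lies elsewhere, not to be used.

How it is judged:
On the way, in this order (a step that is already met when the one before it is completed fails the run):
1. the spacer ring lies flat on the barrel in the pocket, let go (z of barrel_mid in the frame of pocket between 0.01 and 0.02 m and horizontal distance between each of barrel_mid, spacer_mid and pocket below 0.014 m and angle between each of barrel_mid, spacer_mid's own z axis and vertical below 0.14 rad and z of spacer_mid in the frame of pocket between 0.033 and 0.043 m and horizontal distance between spacer_mid and barrel_mid below 0.014 m and contact force between the fingers and spacer below 0.2 N and linear speed of spacer below 0.03 m/s), for 0.2 s.
2. the cover disc lies flat on the spacer ring, let go (z of barrel_mid in the frame of pocket between 0.01 and 0.02 m and horizontal distance between each of barrel_mid, spacer_mid, cap_mid and pocket below 0.014 m and angle between each of barrel_mid, spacer_mid, cap_mid's own z axis and vertical below 0.14 rad and z of spacer_mid in the frame of pocket between 0.033 and 0.043 m and z of cap_mid in the frame of pocket between 0.048 and 0.058 m and horizontal distance between cap_mid and spacer_mid below 0.014 m and contact force between the fingers and cap below 0.2 N and linear speed of cap below 0.03 m/s), for 0.2 s.
At the end, for the whole second after the job is handed in: Barrel, spacer ring and cover disc stand in this order in the pocket: their centres 15, 38 and 53 mm above the pocket floor (each within 5 mm), each within 14 mm of the pocket's axis and of the part below, each within 8 degrees of level, and at rest (z of barrel_mid in the frame of pocket between 0.01 and 0.02 m and horizontal distance between each of barrel_mid, spacer_mid, cap_mid and pocket below 0.014 m and angle between each of barrel_mid, spacer_mid, cap_mid's own z axis and vertical below 0.14 rad and z of spacer_mid in the frame of pocket between 0.033 and 0.043 m and z of cap_mid in the frame of pocket between 0.048 and 0.058 m and horizontal distance between spacer_mid and barrel_mid below 0.014 m and horizontal distance between cap_mid and spacer_mid below 0.014 m and linear speed of each of barrel, spacer, cap below 0.03 m/s); the robot touches nothing.
It fails at once if the spacer ring is dropped (falls free from more than about 30 mm) (linear speed of spacer above 0.77 m/s and contact force between the fingers and spacer below 0.05 N).
It fails at once if the cover disc is dropped (falls free from more than about 30 mm) (linear speed of cap above 0.77 m/s and contact force between the fingers and cap below 0.05 N).
It also fails if it takes over 48 s, if anything falls off the work surface, if the arm or the gripper's body presses on something with over 40 N, if the wrist force passes 120 N, or if a joint passes its speed limit or range.

## Working session

There is one attempt and no reset: what is moved stays moved. The work goes in short steps, Python scripts to look and compute and a tool call to move; the robot and the scene stay as the last step left them, time stands still between calls to the robot, and variables do not carry over. Pictures are saved under pics/ and viewed, about 8 in all and at most 12, crops included, and the job is handed in when it is done.

Besides the shell and the picture viewer there is one more tool, called after "Call:" as a command line: name --argument value ..., lists and objects as JSON in quotes. apply_moves: Moves the arm, as the interface text tells. Its arguments: {"type":"object","properties":{"increments":{"type":"array"},"hand":{"type":"number"},"force":{"type":"number"}},"required":["increments"]}

```bash
mkdir -p pics
cat > h.py <<'E'
from station import arm, optics, finder
import numpy as np, cv2
from scipy.spatial.transform import Rotation as R
def ray(cam,px,st=None):
    m=optics.camera_model(cam); u=(px[0]-m['cx'])/m['fx']; v=(px[1]-m['cy'])/m['fy']
    if cam=='wrist':
        th=np.hypot(u,v); s=np.sin(th)/max(th,1e-9)
        d=np.array([u*s,-v*s,-np.cos(th)])
        T=np.array(m['T_tool_cam']); W=np.eye(4); W[:3,:3]=R.from_euler('xyz',st['ee_rot']).as_matrix(); W[:3,3]=st['eef_pos']
        T=W@T
    else:
        d=np.array([u,-v,-1.]); T=np.linalg.inv(np.array(m['world_to_cam']))
    d=T[:3,:3]@d; return T[:3,3],d/np.linalg.norm(d)
def atz(r,z): return r[0]+r[1]*(z-r[0][2])/r[1][2]
def tri(rs):
    A=sum(np.eye(3)-np.outer(d,d) for o,d in rs); b=sum((np.eye(3)-np.outer(d,d))@o for o,d in rs)
    p=np.linalg.solve(A,b); return p,[np.linalg.norm(np.cross(p-o,d)) for o,d in rs]
E
python3 - <<'E'
from h import *
st=arm.get_state(); print(st['t'],st['eef_pos'],st['ee_rot'],st['width'])
m=optics.camera_model('scene'); print({k:v for k,v in m.items() if k!='world_to_cam'})
for c in ['scene','side','wrist']:
    im=optics.grab_frame(c); cv2.imwrite(f'pics/{c}0.png',im[:,:,::-1])
    print(c, ray(c,(320,240),st))
    for n in ['pocket','barrel_mid','spacer_mid','cap_mid']:
        print(c,n,[(np.round(d['point']).tolist(),round(d['conf'],2)) for d in finder.landmark_of(c,n)][:4])
E
```

```text
0.0 [ 0.26622624 -0.61972825  0.2064551 ] [-3.14146845e+00 -1.58826923e-03  1.97647760e+00] 0.08754421238240599
{'fx': 556.433187336304, 'fy': 556.433187336304, 'cx': 324.0545442127182, 'cy': 238.91794962469848}
scene (array([ 0.92943119, -0.42465786,  0.65256047]), array([-0.47165686,  0.4915987 , -0.73203178]))
scene pocket [([328.0, 260.0], 0.67)]
scene barrel_mid [([326.0, 252.0], 0.97)]
scene spacer_mid [([255.0, 399.0], 0.68)]
scene cap_mid [([451.0, 216.0], 0.97)]
side (array([0.19361423, 0.65113739, 0.58876171]), array([ 0.40197511, -0.69522988, -0.5958787 ]))
side pocket [([333.0, 248.0], 0.79)]
side barrel_mid [([334.0, 238.0], 0.58)]
side spacer_mid [([351.0, 169.0], 0.69)]
side cap_mid []
wrist (array([ 0.19404325, -0.65153384,  0.38419188]), array([ 0.25296997,  0.11976838, -0.96003215]))
wrist pocket []
wrist barrel_mid []
wrist spacer_mid []
wrist cap_mid []
```

View pics/scene0.png

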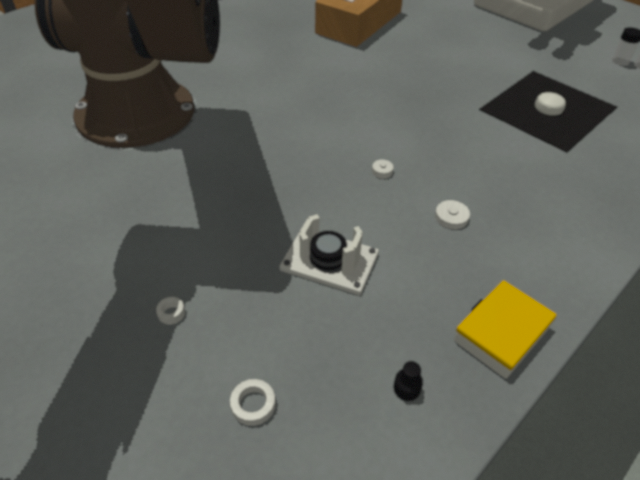

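View pics/side0.png

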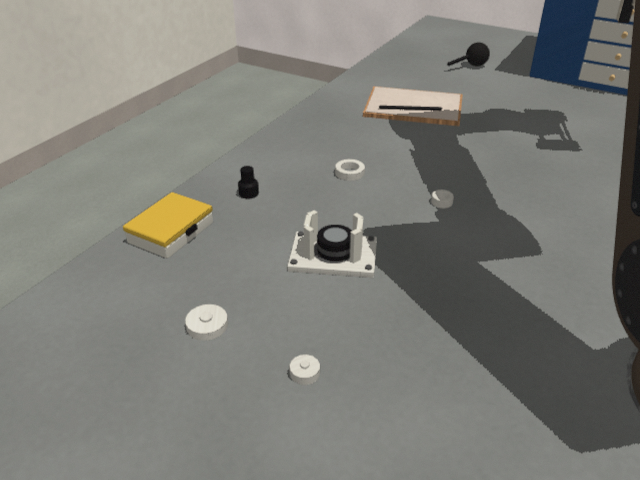

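The scene view shows the large ring at about (254,402), the large disc at (453,213) and the nest at (328,250). In the side view they are at (350,169), (206,321) and (334,250), with the cheeks left and right of the barrel. The small ring and small disc are clearly separate.

Run:
```python
from h import *
for n,a,b in [('ring',(253.5,401.5),(350,169.5)),('cap',(452.5,214.5),(206.5,322)),('barreltop',(328.5,242),(336,234))]:
    print(n,*tri([ray('scene',a),ray('side',b)]))
P=lambda c,l:[atz(ray(c,p),.012)[:2].round(4).tolist() for p in l]
print('scene holes',P('scene',[(288,262),(372,251),(357,285)]))
print('side holes',P('side',[(294,262),(368,268),(371,239)]))
```

```text
ring [ 0.64804644 -0.24590439  0.00788834] [np.float64(0.0009885101920950642), np.float64(0.0009885101920950145)]
cap [0.62691791 0.20787035 0.00642923] [np.float64(0.0004493101814592392), np.float64(0.00044931018145911994)]
barreltop [ 0.54838493 -0.00975233  0.04356573] [np.float64(0.000455892160940775), np.float64(0.0004558921609407736)]
scene holes [[0.5147, -0.0614], [0.5895, 0.0464], [0.6181, -0.0198]]
side holes [[0.5889, 0.0456], [0.4862, 0.0032], [0.5142, -0.064]]
```

Call:
apply_moves --increments '[0.026,0.025,-0.004,0,0,0,0.026,0.025,-0.004,0,0,0,0.026,0.025,-0.004,0,0,0,0.026,0.025,-0.004,0,0,0,0.026,0.025,-0.004,0,0,0,0.026,0.025,-0.004,0,0,0,0.026,0.025,-0.004,0,0,0,0.026,0.025,-0.004,0,0,0,0.026,0.025,-0.004,0,0,0,0.026,0.025,-0.004,0,0,0,0.026,0.025,-0.004,0,0,0,0.026,0.025,-0.004,0,0,0,0.026,0.025,-0.004,0,0,0,0.026,0.025,-0.004,0,0,0,0.018,0.024,0,0,0,0,0,0,0,0,0,0]' --hand 0 --force 25

```text
t: 2.08
eef_pos: [0.662, -0.2277, 0.1501]
ee_rot: [3.14, 0.005, 1.97]
force: [-0.0, 0.4, -0.6]
width: 0.0875
```

```bash
cat > look.py <<'E'
from h import *
import sys
name,key,z=sys.argv[1],sys.argv[2],float(sys.argv[3])
st=arm.get_state(); print(st['t'],st['eef_pos'],st['ee_rot'],st['force'],st['width'],st['q'][5])
im=optics.grab_frame('wrist'); cv2.imwrite(f'pics/{name}.png',im[:,:,::-1])
for n in key.split(','):
  for d in finder.landmark_of('wrist',n)[:2]: print(n,d['point'],d['conf'],atz(ray('wrist',d['point'],st),z).round(4))
E
python3 look.py w1 spacer_mid .008
```

```text
2.0833 [ 0.66203973 -0.22766797  0.15012453] [3.13973295 0.00489319 1.97023504] [-0.01690327  0.36315904 -0.559445  ] 0.08754931324043932 -1.1214746331547543
spacer_mid [308.1, 202.0] 0.68 [ 0.647  -0.2435  0.008 ]
```

View pics/w1.png

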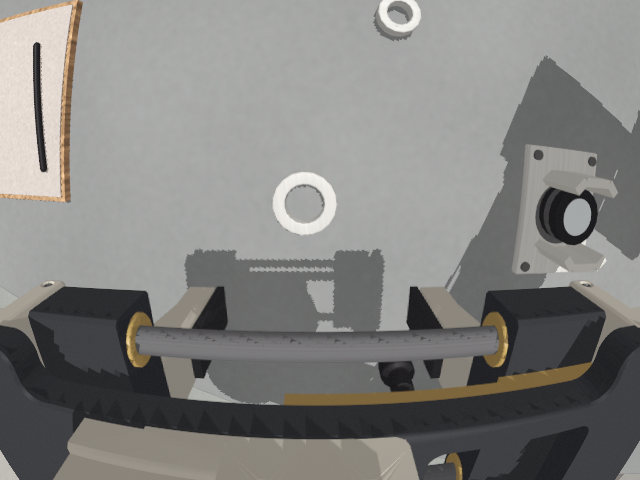

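The wrist view shows the large ring centred at (304.5,203). The black knob is at (397,375), behind the right finger, so I'll check its clearance.

Run:
```python
from h import *
st=arm.get_state()
r=ray('wrist',(304.5,203),st)
print(atz(r,.008), tri([r,ray('scene',(253.5,401.5)),ray('side',(350,169.5))]))
print('knobtop',tri([ray('scene',(411,369)),ray('side',(247,172))]),'base',tri([ray('scene',(407,391)),ray('side',(249,192))]))
```

```text
[ 0.6463341  -0.24862027  0.008     ] (array([ 0.64760894, -0.24701364,  0.00735191]), [np.float64(0.0019396307777804435), np.float64(0.0020563939926012196), np.float64(0.0003084159164261032)])
knobtop (array([ 0.769244  , -0.09132738,  0.04570253]), [np.float64(6.336274731316837e-05), np.float64(6.336274731347828e-05)]) base (array([ 0.77300242, -0.09592567,  0.00110183]), [np.float64(0.0008146398426192102), np.float64(0.0008146398426191533)])
```

Call:
apply_moves --increments '[-0.0075,-0.01,0,0.002,-0.005,0,-0.0075,-0.01,-0.02,0,0,0,0,0,-0.03,0,0,0,0,0,-0.03,0,0,0,0,0,-0.02,0,0,0,0,0,-0.01,0,0,0,0,0,0,0,0,0]'

```text
t: 2.77
eef_pos: [0.6386, -0.2601, 0.0413]
ee_rot: [3.129, 0.009, 1.962]
force: [-0.0, 0.5, -0.2]
width: 0.0875
```

Call:
apply_moves --increments '[0.004,0.006,0,0.0035,0.015,0,0.004,0.006,0,0,0,0,0,0,0,0,0,0,0,0,0,0,0,0]'

```text
t: 3.1
eef_pos: [0.6481, -0.25, 0.0456]
ee_rot: [3.139, 0.002, 1.96]
force: [0.1, -0.6, -0.1]
width: 0.0875
```

Call:
apply_moves --increments '[-0.001,0.002,-0.012,0,0,0,0,0,-0.012,0,0,0,0,0,-0.008,0,0,0,0,0,0,0,0,0,0,0,0,0,0,0]'

```text
t: 3.52
eef_pos: [0.649, -0.2471, 0.0135]
ee_rot: [3.135, 0.004, 1.962]
force: [0.4, 0.3, -0.4]
width: 0.0872
```

Call:
apply_moves --increments '[0,0,0,0,0,0,0,0,0,0,0,0,0,0,0,0,0,0,0,0,0,0,0,0,0,0,0,0,0,0,0,0,0,0,0,0,0,0,0,0,0,0,0,0,0,0,0,0]' --hand 1 --force 25

```text
t: 4.18
eef_pos: [0.6493, -0.2475, 0.0142]
ee_rot: [3.135, 0.005, 1.962]
force: [0.2, -0.2, -0.1]
width: 0.0397
```

The opening of 39.7 mm is less than the ring's 56 mm, so I'm looking before doing anything else.

```bash
python3 look.py w2 spacer_mid .008
python3 - <<'E'
from h import *
print(finder.landmark_of('side','spacer_mid'))
a=optics.grab_frame('scene')[330:470,170:350]; b=optics.grab_frame('side')[110:250,270:450]; w=cv2.imread('pics/w2.png')
c=cv2.resize(np.vstack([a,b])[:,:,::-1],None,fx=2,fy=2,interpolation=3)
cv2.imwrite('pics/c2.png',np.hstack([c,cv2.resize(w[:, 100:520],(420,560))]))
E
```

```text
4.1833 [ 0.64934067 -0.24748336  0.01423302] [3.13468331 0.00504521 1.96166851] [ 0.1890646  -0.20803907 -0.08321154] 0.03971320448141461 -1.0973578949769478
[{'point': [351.1, 169.4], 'conf': 0.69}]
```

View pics/c2.png

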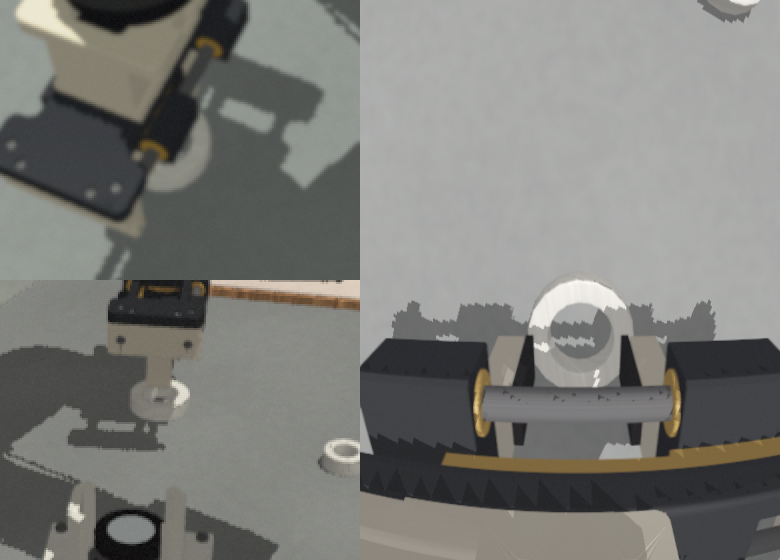

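Run:
```python
from h import *
st=arm.get_state(); print(st['width'],st['eef_pos'])
Rm=R.from_euler('xyz',st['ee_rot']).as_matrix()
for p in [(320,285),(320,238),(269,285),(373,285)]:
    q=atz(ray('wrist',p,st),.016); print(p,q,Rm.T@(q-st['eef_pos']))
for p in [(170+178/2,330+148/2)]: print('scene',atz(ray('scene',p),.014))
for p in [(270+160/2,110+(398-280)/2)]: print('side',atz(ray('side',p),.014))
print(optics.camera_model('wrist'))
```

```text
0.019860493930437963 [ 0.64924813 -0.24743932  0.01406738]
(320, 285) [ 0.64544973 -0.24770252  0.016     ] [ 0.00119442 -0.00359906 -0.00196272]
(320, 238) [ 0.62224177 -0.25734367  0.016     ] [ 0.0011235  -0.02872927 -0.00213099]
(269, 285) [ 0.6556585  -0.27199045  0.016     ] [-0.02515082 -0.00341571 -0.00183164]
(373, 285) [ 0.63511122 -0.22230425  0.016     ] [ 0.02861567 -0.00347925 -0.00209708]
scene [ 0.65886729 -0.2445164   0.014     ]
side [ 0.64348183 -0.23893947  0.014     ]
{'fx': 371.64829954431775, 'fy': 371.64829954431775, 'cx': 316.6717747307824, 'cy': 243.66621360113504, 'T_tool_cam': array([[ 9.99999962e-01,  2.12460051e-05,  2.76086357e-04,
        -4.61538559e-04],
       [ 1.00207405e-04, -9.57240578e-01, -2.89293045e-01,
        -7.88887751e-02],
       [ 2.58134742e-04,  2.89293062e-01, -9.57240543e-01,
        -1.77727653e-01],
       [ 0.00000000e+00,  0.00000000e+00,  0.00000000e+00,
         1.00000000e+00]])}
```

Call:
apply_moves --increments '[0,0,0,0,0,0,0,0,0,0,0,0,0,0,0,0,0,0]'

```text
t: 4.68
eef_pos: [0.6492, -0.2474, 0.014]
ee_rot: [3.135, 0.005, 1.962]
force: [-0.1, 0.1, -0.2]
width: 0.002
```

```bash
python3 look.py w3 spacer_mid .008; python3 -c "
import cv2
i=cv2.imread('pics/w3.png')[200:400,180:480];cv2.imwrite('pics/c3.png',cv2.resize(i,None,fx=2.5,fy=2.5))"
```

```text
4.6833 [ 0.64922062 -0.24743443  0.01398686] [3.13497467 0.00487665 1.96173222] [-0.09338684  0.0753387  -0.20195759] 0.001984426330289648 -1.0973292289709475
```

View pics/c3.png

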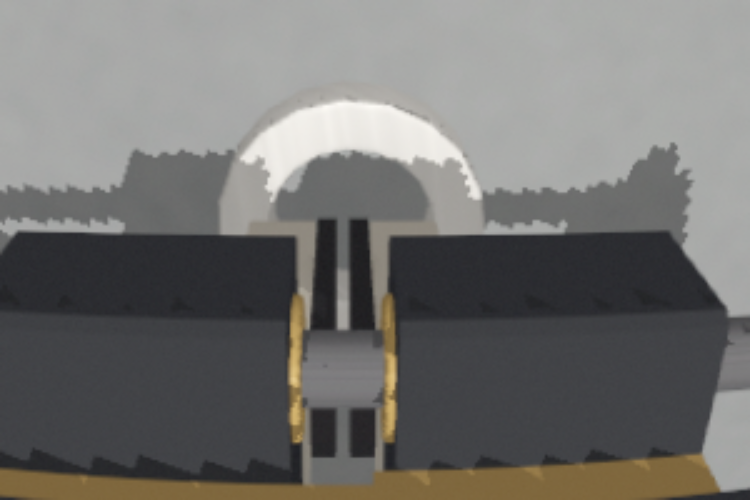

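Run:
```python
from h import *
print(arm.tips_ahead,[a for a in dir(arm) if a[0]!='_'])
# apparent fingertip height: pad inner-bottom corners in w3 crop
st=arm.get_state()
Rm=R.from_euler('xyz',st['ee_rot']).as_matrix()
for p in [(180+325/2.5,200+220/2.5),(180+360/2.5,200+220/2.5)]:
    o,d=ray('wrist',p,st); o=Rm.T@(o-st['eef_pos']); d=Rm.T@d
    for z in (-.019,-.008,0,.011): print(p,z,(o+d*(z-o[2])/d[2]).round(4))
print('ring centre', [atz(ray('wrist',(180+350/2.5,200+y/2.5),st),.016).round(4).tolist() for y in (100,150)])
```

```text
0.011 ['Unreachable', 'get_state', 'job_done', 'tips_ahead']
(310.0, 288.0) -0.019 [-0.0036 -0.0094 -0.019 ]
(310.0, 288.0) -0.008 [-0.0038 -0.0046 -0.008 ]
(310.0, 288.0) 0 [-0.004  -0.0011  0.    ]
(310.0, 288.0) 0.011 [-0.0042  0.0038  0.011 ]
(324.0, 288.0) -0.019 [ 0.0029 -0.0094 -0.019 ]
(324.0, 288.0) -0.008 [ 0.0031 -0.0046 -0.008 ]
(324.0, 288.0) 0 [ 0.0033 -0.0011  0.    ]
(324.0, 288.0) 0.011 [0.0035 0.0038 0.011 ]
ring centre [[0.6231, -0.2569, 0.016], [0.6328, -0.2529, 0.016]]
```

The fingers closed above the ring, so the real tips seem to be well above where the text puts them. I'll open the gripper and measure the tip height in the side view.

Call:
apply_moves --increments '[0,0,0,0,0,0,0,0,0,0,0,0,0,0,0,0,0,0,0,0,0,0,0,0,0,0,0,0,0,0,0,0,0,0,0,0,0,0,0,0,0,0,0,0,0,0,0,0,0,0,0,0,0,0,0,0,0,0,0,0]' --hand 0

```text
t: 5.62
eef_pos: [0.6492, -0.2474, 0.0139]
ee_rot: [3.135, 0.005, 1.962]
force: [-0.8, -0.5, -0.3]
width: 0.0617
```

Run:
```python
from h import *
st=arm.get_state(); print(st['t'],st['width'],st['eef_pos'])
a=optics.grab_frame('scene')[330:470,170:370]; b=optics.grab_frame('side')[100:220,270:430]; w=optics.grab_frame('wrist'); cv2.imwrite('pics/w4.png',w[:,:,::-1])
T=cv2.resize
cv2.imwrite('pics/c4.png',np.vstack([np.hstack([T(a,(400,280),interpolation=2),T(b,(373,280),interpolation=2)]),T(w[240:400,100:540],(773,281),interpolation=2)])[:,:,::-1])
```

```text
5.6167 0.06169305480084595 [ 0.64918657 -0.24742046  0.01393646]
```

View pics/c4.png

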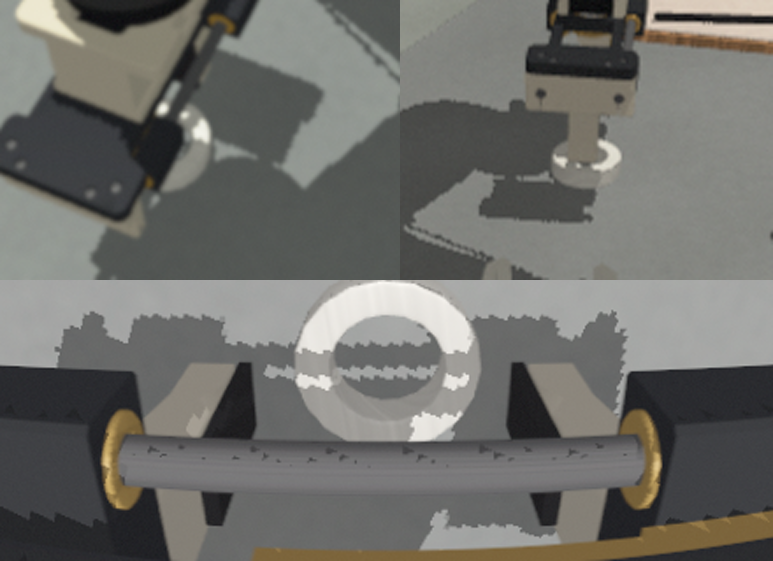

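Run:
```python
from h import *
m=optics.camera_model('side'); W=np.array(m['world_to_cam'])
def pr(p):
    c=W@np.append(p,1); return (m['cx']+m['fx']*c[0]/-c[2], m['cy']-m['fy']*c[1]/-c[2])
for half in (.031,.052):
  xy=np.array([.6492,-.2474])+half*np.array([-.381,.9245])
  for z in (0.003,.015,.025,.035,.045): print(half,z,np.round(pr([*xy,z]),1))
```

```text
0.031 0.003 [347.7 179.8]
0.031 0.015 [347.8 174.2]
0.031 0.025 [348.  169.4]
0.031 0.035 [348.1 164.6]
0.031 0.045 [348.2 159.7]
0.052 0.003 [346.6 185.8]
0.052 0.015 [346.7 180.1]
0.052 0.025 [346.9 175.3]
0.052 0.035 [347.  170.4]
0.052 0.045 [347.1 165.5]
```

The side view puts the tip at z of about 0.03, and the wrist view agrees. The tips are therefore about 19 mm behind the reported TCP, not 11 mm ahead of it. I'll finish opening, then lower in small steps and watch the force.

Call:
apply_moves --increments '[0,0,0,0,0,0,0,0,0,0,0,0,0,0,0,0,0,0,0,0,0,0,0,0,0,0,0,0,0,0,0,0,-0.003,0,0,0,0,0,-0.003,0,0,0,0,0,-0.003,0,0,0,0,0,0,0,0,0]'

```text
t: 6.52
eef_pos: [0.6492, -0.2474, 0.0041]
ee_rot: [3.135, 0.005, 1.962]
force: [-0.4, 0.0, -1.1]
width: 0.0874
```

Call:
apply_moves --increments '[-0.001,0,-0.003,0,0,0,0,0,-0.003,0,0,0,0,0,-0.002,0,0,0,0,0,0,0,0,0]'

```text
t: 6.85
eef_pos: [0.6477, -0.2473, -0.0054]
ee_rot: [3.136, 0.004, 1.962]
force: [0.2, 0.5, -0.3]
width: 0.0877
```

Call:
apply_moves --increments '[0,0,-0.003,0,0,0,0,0,-0.002,0,0,0,0,0,-0.002,0,0,0,0,0,0,0,0,0]'

```text
t: 7.18
eef_pos: [0.6477, -0.2473, -0.0132]
ee_rot: [3.136, 0.004, 1.962]
force: [0.4, 0.3, 0.1]
width: 0.0874
```

Call:
apply_moves --increments '[0,0,-0.0015,0,0,0,0,0,0,0,0,0]'

```text
t: 7.35
eef_pos: [0.6477, -0.2474, -0.015]
ee_rot: [3.136, 0.004, 1.962]
force: [-0.1, -0.2, -0.2]
width: 0.0875
```

Call:
apply_moves --increments '[0,0,0,0,0,0,0,0,0,0,0,0,0,0,0,0,0,0,0,0,0,0,0,0,0,0,0,0,0,0,0,0,0,0,0,0,0,0,0,0,0,0,0,0,0,0,0,0,0,0,0,0,0,0]' --hand 1 --force 25

```text
t: 8.1
eef_pos: [0.648, -0.2474, -0.0145]
ee_rot: [3.135, 0.005, 1.962]
force: [-0.6, 0.4, 0.3]
width: 0.055
```

Call:
apply_moves --increments '[0,0,0.01,0,0,0,0,0,0.02,0,0,0,0,0,0.02,0,0,0,0,0,0.02,0,0,0,0,0,0.02,0,0,0,0,0,0.02,0,0,0,0,0,0,0,0,0]'

```text
t: 8.68
eef_pos: [0.6453, -0.2474, 0.1019]
ee_rot: [3.14, 0.003, 1.962]
force: [0.6, -0.4, -0.2]
width: 0.0555
```

Call:
apply_moves --increments '[-0.001,0.015,0,0,0,0,-0.003,0.028,0,0,0,0,-0.003,0.028,0,0,0,0,-0.003,0.028,0,0,0,0,-0.003,0.028,0,0,0,0,-0.003,0.028,0,0,0,0,-0.003,0.028,0,0,0,0,-0.003,0.028,0,0,0,0,-0.003,0.028,0,0,0,0,0,0.015,0,0,0,0,0,0,0,0,0,0,0,0,0,0,0,0]'

```text
t: 9.68
eef_pos: [0.6144, 0.0215, 0.1062]
ee_rot: [3.136, 0.004, 1.96]
force: [-0.9, 0.9, -1.5]
width: 0.0553
```

```bash
python3 look.py w5 barrel_mid,spacer_mid .042
```

```text
9.6833 [0.61439002 0.02148876 0.10623118] [3.13619885 0.00358368 1.95950105] [-0.90153447  0.86278443 -1.52357572] 0.055331518332344766 -1.5390033357278048
barrel_mid [310.0, 146.7] 0.56 [ 0.5509 -0.01    0.042 ]
```

View pics/w5.png

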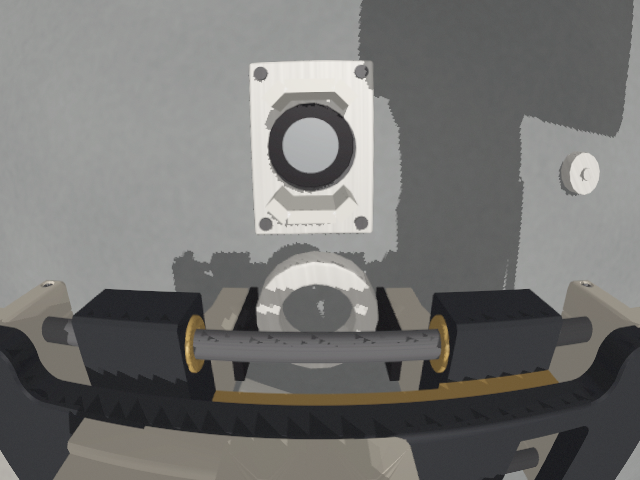

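The ring is held level with its top centred near (318,308). The barrel lens is at (311,146) and the four plate holes are visible.

Run:
```python
from h import *
st=arm.get_state(); Rm=R.from_euler('xyz',st['ee_rot']).as_matrix()
b=[atz(ray('wrist',(311,146),st),.042)]; print('barrel',b,'3-view',tri([ray('wrist',(311,146),st),ray('scene',(328.5,242)),ray('side',(336,234))]))
h=np.array([atz(ray('wrist',p,st),.012) for p in [(260,73),(361,72),(361,223),(265,224)]]); print(h.round(4),h.mean(0)); d=h[3]-h[0]; print('angle x',np.arctan2(d[1],d[0]),np.arctan2(*(h[2]-h[1])[[1,0]]))
zt=st['eef_pos'][2]+.0147+.016
for p in [(318,251),(257,306),(378,306),(318,308)]:
    q=atz(ray('wrist',p,st),zt); print(q.round(4),(Rm.T@(q-st['eef_pos'])).round(4))
```

```text
barrel [array([ 0.55048556, -0.01103922,  0.042     ])] 3-view (array([ 0.54930471, -0.0105272 ,  0.0436646 ]), [np.float64(0.0012216697254702976), np.float64(0.0007741452294969318), np.float64(0.0011111382725860258)])
[[ 0.5149 -0.0658  0.012 ]
 [ 0.4872  0.0013  0.012 ]
 [ 0.5908  0.0453  0.012 ]
 [ 0.6189 -0.0217  0.012 ]] [ 0.55294673 -0.01019681  0.012     ]
angle x 0.4009124109728305 0.4014845888297333
[0.5855 0.0081 0.1368] [ 0.     -0.0313 -0.0309]
[ 0.6196 -0.0072  0.1368] [-0.027  -0.0055 -0.0306]
[0.5993 0.0425 0.1368] [ 0.0267 -0.0056 -0.0308]
[0.61   0.0181 0.1368] [ 0.0001 -0.0048 -0.0307]
```

Call:
apply_moves --increments '[-0.01,-0.005,0,0,0,0,-0.015,-0.0075,0,0,0,0.012,-0.015,-0.0075,0,0,0,0,-0.01,-0.005,0,0,0,0,-0.005,-0.002,0,0,0,0,0,0,0,0,0,0,0,0,0,0,0,0]'

```text
t: 10.42
eef_pos: [0.555, -0.0147, 0.1054]
ee_rot: [3.138, 0.004, 1.962]
force: [1.3, -0.2, -0.9]
width: 0.055
```

Call:
apply_moves --increments '[0,0.0025,0,0,0,0,0,0.0025,0,0,0,0,0,0,-0.01,0,0,0,0,0,-0.015,0,0,0,0,0,-0.015,0,0,0,0,0,-0.008,0,0,0,0,0,0,0,0,0,0,0,0,0,0,0]'

```text
t: 11.08
eef_pos: [0.5584, -0.0072, 0.0534]
ee_rot: [3.136, 0.004, 1.963]
force: [0.2, 0.9, -0.6]
width: 0.0555
```

Call:
apply_moves --increments '[-0.002,-0.001,0,0,0,0,-0.001,-0.001,-0.006,0,0,0,0,0,-0.006,0,0,0,0,0,-0.004,0,0,0,0,0,0,0,0,0,0,0,0,0,0,0]'

```text
t: 11.58
eef_pos: [0.5565, -0.009, 0.0373]
ee_rot: [3.133, 0.005, 1.964]
force: [0.7, 0.5, -0.7]
width: 0.0549
```

Call:
apply_moves --increments '[-0.001,0,-0.003,0,0,0,0,0,-0.002,0,0,0,0,0,-0.001,0,0,0,0,0,0,0,0,0]'

```text
t: 11.92
eef_pos: [0.5557, -0.0089, 0.0312]
ee_rot: [3.132, 0.005, 1.964]
force: [-0.4, -0.4, -0.8]
width: 0.0549
```

Call:
apply_moves --increments '[0,0,-0.001,0,0,0,0,0,-0.001,0,0,0,0,0,0,0,0,0]'

```text
t: 12.17
eef_pos: [0.5559, -0.0089, 0.0292]
ee_rot: [3.132, 0.005, 1.964]
force: [-0.9, -0.3, -0.3]
width: 0.0552
```

Call:
apply_moves --increments '[0,0,-0.0015,0,0,0,0,0,0,0,0,0]'

```text
t: 12.33
eef_pos: [0.556, -0.0089, 0.0276]
ee_rot: [3.132, 0.005, 1.964]
force: [-0.7, -0.7, -0.3]
width: 0.0549
```

Run:
```python
from h import *
st=arm.get_state(); print(st['t'],st['force'],st['eef_pos'])
a=optics.grab_frame('scene')[180:310,250:410]; b=optics.grab_frame('side')[180:290,265:400]
T=cv2.resize
cv2.imwrite('pics/c6.png',np.hstack([T(a,(400,325),interpolation=2),T(b,(399,325),interpolation=2)])[:,:,::-1])
```

```text
12.3333 [-0.71685719 -0.7429093  -0.33312271] [ 0.55597685 -0.00885795  0.02763461]
```

View pics/c6.png

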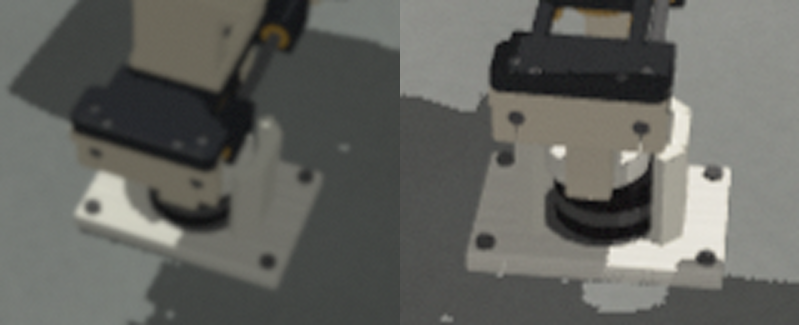

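The ring is in the pocket at the barrel top, with no contact force yet, so I'm going down in small steps.

Call:
apply_moves --increments '[0,0,-0.001,0,0,0,0,0,0,0,0,0]'

```text
t: 12.6
eef_pos: [0.5565, -0.0088, 0.0274]
ee_rot: [3.131, 0.006, 1.964]
force: [-0.3, -0.8, -0.9]
width: 0.0552
```

Call:
apply_moves --increments '[0,0,-0.001,0,0,0,0,0,0,0,0,0]'

```text
t: 12.77
eef_pos: [0.5568, -0.0087, 0.0275]
ee_rot: [3.13, 0.006, 1.965]
force: [-0.9, -0.2, -0.7]
width: 0.055
```

z has stalled at 0.0275, right where contact was predicted. Releasing.

Call:
apply_moves --increments '[0,0,0,0,0,0,0,0,0,0,0,0,0,0,0,0,0,0,0,0,0,0,0,0,0,0,0,0,0,0,0,0,0,0,0,0,0,0,0,0,0,0,0,0,0,0,0,0]' --hand 0

```text
t: 13.43
eef_pos: [0.5572, -0.0087, 0.0272]
ee_rot: [3.13, 0.006, 1.965]
force: [0.2, 0.5, -0.2]
width: 0.0875
```

Call:
apply_moves --increments '[0,0,0.005,0,0,0,0,0,0.01,0,0,0,0,0,0.015,0,0,0,0,0,0.02,0,0,0,0,0,0.02,0,0,0,0,0,0.01,0,0,0,0.02,0.02,0,0,0,0,0.02,0.02,0,0,0,0,0.015,0.015,0,0,0,0,0,0,0,0,0,0,0,0,0,0,0,0]'

```text
t: 14.35
eef_pos: [0.6142, 0.0478, 0.1217]
ee_rot: [3.123, 0.007, 1.964]
force: [-0.4, -0.3, -0.7]
width: 0.0877
```

```bash
python3 look.py w7 spacer_mid,barrel_mid .05
```

```text
14.35 [0.61420586 0.04778942 0.12174031] [3.12343002 0.00678515 1.96379312] [-0.36512436 -0.32424707 -0.65230463] 0.08771575635687885 -1.5812502977962628
barrel_mid [277.0, 128.1] 0.98 [ 0.5487 -0.0088  0.05  ]
```

View pics/w7.png

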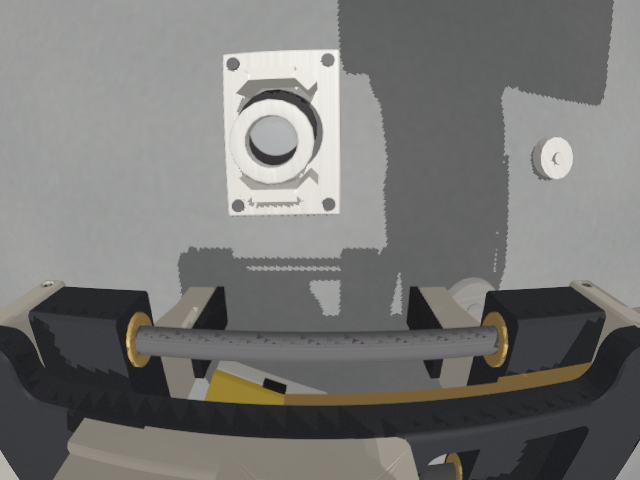

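The ring sits on the barrel with its top centred near (272,141). Part of the barrel's top shows on the far side, so I'm measuring the offset.

Run:
```python
from h import *
st={'eef_pos':arm.get_state()['eef_pos'],'ee_rot':arm.get_state()['ee_rot']}
im=cv2.imread('pics/w7.png')
r=ray('wrist',(272,141),st); print('ring top',atz(r,.058))
for p in [(230,141),(314,141),(272,99),(272,184)]: print(atz(ray('wrist',p,st),.058).round(4))
# barrel outer visible rim top-right at z .042
for p in [(278,91),(321,130),(309,103)]: print('bar',atz(ray('wrist',p,st),.042).round(4))
h=np.array([atz(ray('wrist',p,st),.012) for p in [(233,64),(328,60),(328,204),(238,206)]]); print('pocket',h.mean(0))
```

```text
ring top [ 0.55623672 -0.00863152  0.058     ]
[ 0.566  -0.0345  0.058 ]
[0.5462 0.0163 0.058 ]
[ 0.5309 -0.0188  0.058 ]
[0.5825 0.0016 0.058 ]
bar [ 0.5239 -0.0194  0.042 ]
bar [0.538  0.0178 0.042 ]
bar [0.5239 0.0033 0.042 ]
pocket [ 0.55178535 -0.00941077  0.012     ]
```

Run:
```python
from h import *
print('box top corners',[tri([ray('scene',a),ray('side',b)])[0].round(3).tolist() for a,b in [((507,283),(125,222)),((458,325),(177,195)),((556,317),(164,240)),((505,366),(213,211))]])
for z in (.007,): print('cap',atz(ray('scene',(452.5,214.5)),z),atz(ray('side',(206.5,322)),z))
```

```text
box top corners [[0.801, 0.128, 0.055], [0.793, 0.022, 0.049], [0.83, 0.108, 0.015], [0.819, -0.001, 0.007]]
cap [0.62751186 0.20764005 0.007     ] [0.62607263 0.20811139 0.007     ]
```

Call:
apply_moves --increments '[0.001,0.01,0,0,0.019,0,0.002,0.022,0,0,0,0,0.002,0.025,0,0,0,0,0.002,0.025,0,0,0,0,0.002,0.025,0,0,0,0,0.001,0.022,0,0,0,0,0,0.015,0,0,0,0,0,0,0,0,0,0,0,0,0,0,0,0]'

```text
t: 15.25
eef_pos: [0.6175, 0.1892, 0.1225]
ee_rot: [-3.137, -0.001, 1.955]
force: [-0.4, -0.5, -0.6]
width: 0.0877
```

```bash
python3 look.py w8 cap_mid .007
```

```text
15.25 [0.6174906  0.18919531 0.12251618] [-3.13663737e+00 -1.22331731e-03  1.95515854e+00] [-0.42256288 -0.53597222 -0.59933384] 0.08771388124846445 -1.7824971622361423
cap_mid [336.5, 255.2] 0.58 [0.6292 0.2113 0.007 ]
```

View pics/w8.png

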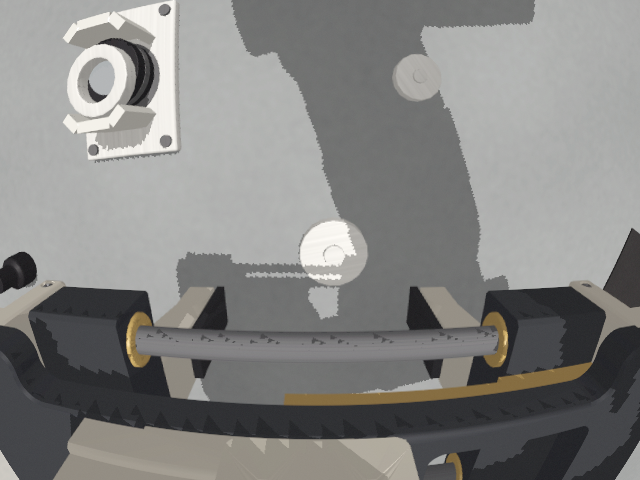

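Call:
apply_moves --increments '[0.005,0.01,0,0,0,0,0.004,0.008,0,0,0,0,0,0,-0.02,0,0,0,0,0,-0.03,0,0,0,0,0,-0.03,0,0,0,0,0,-0.01,0,0,0,0,0,0,0,0,0,0,0,0,0,0,0]'

```text
t: 16.02
eef_pos: [0.6312, 0.2055, 0.0331]
ee_rot: [3.141, -0.001, 1.949]
force: [-0.1, -0.2, 0.4]
width: 0.0876
```

Call:
apply_moves --increments '[-0.002,0.002,-0.005,0,0,0,-0.002,0.001,-0.01,0,0,0,0,0,-0.01,0,0,0,0,0,-0.008,0,0,0,0,0,-0.004,0,0,0,0,0,0,0,0,0,0,0,0,0,0,0]'

```text
t: 16.6
eef_pos: [0.6298, 0.2105, -0.0021]
ee_rot: [3.133, -0.002, 1.95]
force: [-0.0, 0.2, 0.8]
width: 0.0875
```

Call:
apply_moves --increments '[-0.002,-0.001,-0.002,-0.004,0.005,0.01,-0.001,-0.001,-0.004,0,0,0,0,0,-0.004,0,0,0,0,0,-0.001,0,0,0,0,0,0,0,0,0]'

```text
t: 17.02
eef_pos: [0.6271, 0.2085, -0.0133]
ee_rot: [3.139, -0.0, 1.961]
force: [0.1, -0.1, 0.5]
width: 0.0875
```

Call:
apply_moves --increments '[0,0,-0.0015,0,0,0,0,0,0,0,0,0]'

```text
t: 17.18
eef_pos: [0.6271, 0.2085, -0.015]
ee_rot: [3.139, 0.0, 1.961]
force: [1.1, 0.3, 0.9]
width: 0.0879
```

Call:
apply_moves --increments '[0,0,0,0,0,0,0,0,0,0,0,0,0,0,0,0,0,0,0,0,0,0,0,0,0,0,0,0,0,0,0,0,0,0,0,0,0,0,0,0,0,0,0,0,0,0,0,0,0,0,0,0,0,0]' --hand 1 --force 25

```text
t: 17.93
eef_pos: [0.6275, 0.2087, -0.0145]
ee_rot: [3.138, -0.0, 1.961]
force: [-0.9, -0.5, -0.2]
width: 0.055
```

Call:
apply_moves --increments '[0,0,0.01,0,0,0,0,0,0.025,0,0,0,0,0,0.03,0,0,0,0,0,0.03,0,0,0,0,0,0.03,0,0,0,0,0,0.005,0,0,0,0,0,0,0,0,0]'

```text
t: 18.52
eef_pos: [0.6245, 0.2066, 0.1227]
ee_rot: [-3.14, 0.001, 1.961]
force: [-0.3, 0.2, -1.2]
width: 0.0548
```

Call:
apply_moves --increments '[-0.003,-0.01,0,0,0,0,-0.006,-0.022,0,0,0,0,-0.006,-0.025,0,0,0,0,-0.006,-0.025,0,0,0,0,-0.006,-0.025,0,0,0,0,-0.006,-0.025,0,0,0,0,-0.006,-0.025,0,0,0,0,-0.006,-0.022,0,0,0,0,0,-0.015,0,0,0,0,0,0,0,0,0,0,0,0,0,0,0,0]'

```text
t: 19.43
eef_pos: [0.5669, -0.0006, 0.1146]
ee_rot: [-3.127, -0.002, 1.96]
force: [0.8, 0.5, -0.5]
width: 0.0554
```

Call:
apply_moves --increments '[-0.006,-0.004,0,0.003,-0.012,0.005,-0.003,-0.002,0,0,0,0,0,0,0,0,0,0,0,0,0,0,0,0]'

```text
t: 19.77
eef_pos: [0.5561, -0.0065, 0.1125]
ee_rot: [-3.136, -0.0, 1.965]
force: [-0.1, 1.0, -0.1]
width: 0.0557
```

```bash
python3 look.py w9 cap_mid,spacer_mid .058;  python3 -c "
import cv2
i=cv2.imread('pics/w9.png')[130:400,180:460];cv2.imwrite('pics/c9.png',cv2.resize(i,None,fx=2,fy=2))"
```

```text
19.7667 [ 0.55614318 -0.00651942  0.11250656] [-3.13555099e+00 -4.71257508e-04  1.96510663e+00] [-0.14180339  1.04931447 -0.06707116] 0.055666038459444823 -1.5166300835155517
cap_mid [318.8, 309.3] 0.62 [0.5915 0.0092 0.058 ]
```

View pics/c9.png

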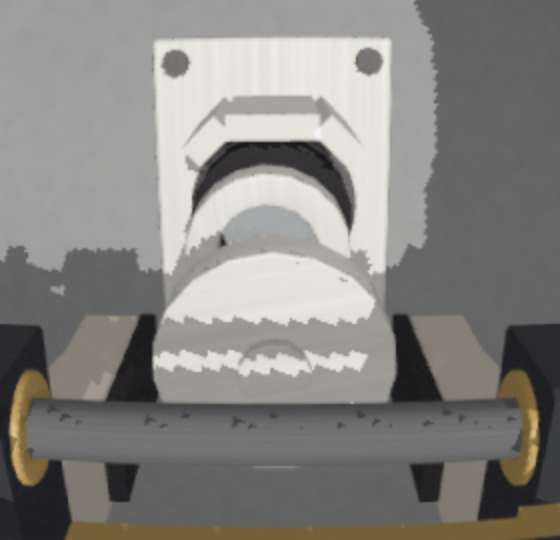

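The disc is held level and roughly centred on the TCP. I'm descending towards expected contact at TCP z of about 0.0435.

Call:
apply_moves --increments '[-0.002,-0.002,-0.005,0,-0.004,0,0,0,-0.015,0,0,0,0,0,-0.015,0,0,0,0,0,-0.01,0,0,0,0,0,-0.003,0,0,0,0,0,0,0,0,0,0,0,0,0,0,0]'

```text
t: 20.5
eef_pos: [0.5555, -0.0072, 0.0621]
ee_rot: [3.141, 0.002, 1.967]
force: [-0.0, -0.6, -1.1]
width: 0.0554
```

Call:
apply_moves --increments '[-0.001,-0.001,-0.004,0,0,0,-0.001,-0.001,-0.005,0,0,0,0,0,-0.003,0,0,0,0,0,-0.001,0,0,0,0,0,0,0,0,0,0,0,0,0,0,0]'

```text
t: 21.0
eef_pos: [0.5546, -0.0092, 0.0497]
ee_rot: [3.138, 0.003, 1.968]
force: [-0.1, -0.4, 0.2]
width: 0.0552
```

Call:
apply_moves --increments '[-0.001,0,-0.002,0,0,0,0,0,-0.0015,0,0,0,0,0,-0.001,0,0,0,0,0,0,0,0,0]'

```text
t: 21.33
eef_pos: [0.5539, -0.009, 0.0453]
ee_rot: [3.137, 0.003, 1.968]
force: [-0.7, 0.5, -0.6]
width: 0.055
```

Call:
apply_moves --increments '[0,0,-0.001,0,0,0,0,0,0,0,0,0]'

```text
t: 21.5
eef_pos: [0.5539, -0.009, 0.0442]
ee_rot: [3.137, 0.003, 1.968]
force: [-0.6, 0.0, -0.8]
width: 0.0553
```

Call:
apply_moves --increments '[0,0,-0.001,0,0,0,0,0,0,0,0,0]'

```text
t: 21.67
eef_pos: [0.5542, -0.009, 0.0435]
ee_rot: [3.136, 0.003, 1.968]
force: [0.3, 0.1, -1.6]
width: 0.0554
```

Call:
apply_moves --increments '[0,0,0,0,0,0,0,0,0,0,0,0,0,0,0,0,0,0,0,0,0,0,0,0,0,0,0,0,0,0,0,0,0,0,0,0,0,0,0,0,0,0,0,0,0,0,0,0]' --hand 0

```text
t: 22.33
eef_pos: [0.5548, -0.0088, 0.0438]
ee_rot: [3.135, 0.003, 1.968]
force: [-0.1, 0.4, -0.3]
width: 0.0874
```

Call:
apply_moves --increments '[0,0,0.005,0,0,0,0,0,0.01,0,0,0,0,0,0.015,0,0,0,0,0,0.02,0,0,0,0,0,0.02,0,0,0,0,0,0.01,0,0,0,0.02,0.02,0,0,0,0,0.02,0.02,0,0,0,0,0.02,0.02,0,0,0,0,0,0,0,0,0,0,0,0,0,0,0,0]'

```text
t: 23.25
eef_pos: [0.617, 0.0527, 0.1384]
ee_rot: [3.129, 0.004, 1.967]
force: [-1.2, -0.6, -0.6]
width: 0.088
```

```bash
python3 look.py w10 cap_mid .065
python3 - <<'E'
from h import *
b=optics.grab_frame('side')[180:290,265:400]; w=cv2.imread('pics/w10.png')
T=cv2.resize
cv2.imwrite('pics/c10.png',np.hstack([T(w[20:240,160:400],(436,400)),T(b[:,:,::-1],(364,400),interpolation=2)]))
E
```

```text
23.25 [0.61697486 0.05269946 0.13844512] [3.12874102 0.00405698 1.96710233] [-1.15432981 -0.57202348 -0.57556641] 0.0879588584036535 -1.5798938659576658
cap_mid [267.1, 131.2] 0.85 [ 0.5556 -0.0097  0.065 ]
```

View pics/c10.png

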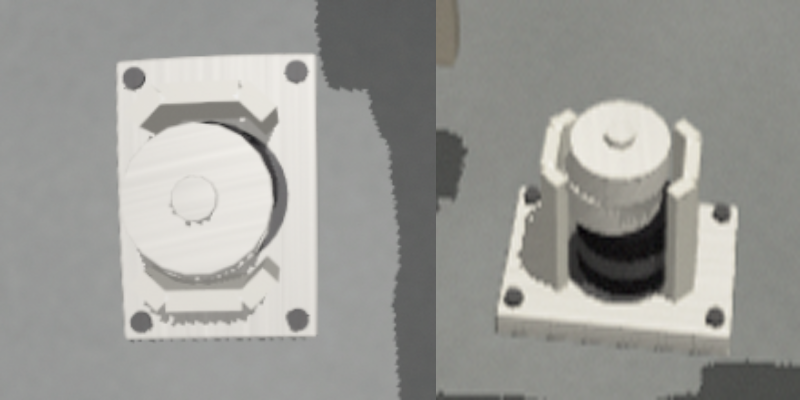

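The stack (barrel, ring, disc) stands level in the pocket with the boss up. The disc centre measures (0.5556, -0.0097), about 4 mm from the pocket axis. The gripper is clear, so I'm handing in.

```bash
python3 -c "
from station import arm
print(arm.job_done())"
```

```text
the job is handed in; nothing more can be done
None
```

The large spacer ring is on the barrel and the large cover disc is on the ring. Both were set down until contact and released, and I handed the job in at about 23.5 s of the 48 s allowed. The system reported no verdict.

**Last checks:**
- **Final picture:** barrel, ring and disc stand in order and level, with the boss up. The gripper was open and clear of the nest.
- **Disc:** its centre measured (0.556, -0.010), about 4 mm from the pocket axis at (0.552, -0.009).
- **Ring:** after release it lay about 4.5 mm from the pocket axis and about 7 mm from the barrel's centre. That is inside the 14 mm limit but not perfectly centred.
- **Contact heights:** the TCP stopped at z = 0.0275 for the ring and 0.0435 for the disc. The 16 mm difference matches the ring's height.

**What failed or disagreed:**
- **First ring grasp:** the fingers closed above the ring without touching it. The wrist and side views put the fingertips about 19 mm behind the reported TCP, where the text says 11 mm ahead. I lowered the grasp to TCP z = -0.015, and both parts then gripped at about 55 mm.
- **Ring position in the gripper:** my wrist-camera estimate was about 4 mm off along the pocket's x, which explains most of the ring's offset on the barrel.
- **Contact force:** the force reading showed no clear rise for the ring (only about 1.6 N for the disc). I judged ring contact by the height stalling, and disc contact mainly by reaching the expected height.

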